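# Bolt the larger bean caddy shut

## Robot

A 6-joint arm with a two-finger parallel gripper is mounted at the origin on the work surface. World frame = base frame: x ahead of the robot, y to its left, z up, the work surface at z = 0. Lengths are in m, angles in rad, forces in N, time in s.
With the tool pointing down it reaches from about 0.425 to 1.125 m from the base axis. Payload 14.9 kg.
Tool frame: the origin (TCP) lies between the finger pads; the fingertips stand 25 mm ahead of it and the grasp point (between the pads) lies 6 mm ahead of it; z points along the fingers, y is the direction in which the jaws open and shut (so a half turn about z gives the same grasp; the last joint's range is limited). The gripper opens to 91 mm and grips with 3 to 60 N. Pads are 32 mm wide; open, the fingers measure 118 mm over their backs; the gripper's body (76 mm by 178 mm) begins 60 mm behind the grasp point.
Start: joints at [-1.225, 0.379, 1.734, -0, 1.028, -0.033], TCP at [0.259, -0.65, 0.203] pointing down, gripper open.
Joint ranges: [-2.77, 2.77], [-0.74, 2.19], [0, 2.66], [-1.06, 4.2], [0.31, 2.87], [-3.08, 3.08]. Speed limits (rad/s): [1.89, 1.89, 2.39, 3.14, 3.14, 3.14].

## Interface

Orientations are given as a unit quaternion [x, y, z, w].
In Python, from plant import env gives the robot as it stands. The module is installed in compiled form; this text tells all that it offers.
- The arm moves only by the shell command python3 -m crank 'ROWS' [OPENING] [FORCE]. ROWS is JSON, a list of rows, each a list of 2 entries, a list of its own where there are three numbers: the shift along the world's x, y, z in mm, then the turn, a rotation vector about the world's x, y, z in rad. In form: [[[x, y, z], [wx, wy, wz]], ...]. A call has 1 to 20 rows; each row is the pose to reach, as a shift and turn from the pose commanded when the call began; what a row does not reach only later rows make up. A row lasts 1/12 s, in which the tool goes at most 41.7 mm and 7.16 degrees, less where a joint would pass 70% of its speed; a pose out of reach is approached as far as the arm can. A call with a gripper value outside its range is refused whole. OPENING is the opening, from -1 (shut) to 1 (fully open), set as the call begins (- or left out, the last holds). The fingers move at their own pace and stop on an object; FORCE is the grip in N (left out, the last holds). Time passes only in rows, so rows that repeat a pose let the fingers close. It gives the time, the measured TCP pose, the force and the opening at its end, in the units of the state.
- env.get_obs(): the state, without advancing time (a new reading comes with each control period).
- env.get_image(name): name is "side" or "top"; returns a dict with "pixels" (384x512x3 uint8, red, green, blue), "z_map" (384x512 float32, m along the optical axis (not along the pixel's ray), 0 where there is no reading), "mtx" (3x3 intrinsics, pixels), "R" (3x3) and "t" (3): a world point X has camera coordinates R X + t. Camera axes: x right, y down, z forward; pixel columns grow to the right and rows downward; lengths in m; the calibration is good to about 2 mm. A picture is of the moment at which its call begins.
- env.finish_job(): hands the job in, once; it reports no verdict.
The state is a dict: "time": time; "joints": joint angles; "dq": joint speeds; "effort": joint torques, N m; "eef_pos": TCP position; "tool_rot": TCP orientation; "ft_force": force on the tool from outside, world axes, zero at the start; "moment": the same for the moment, N m; "gripper_width": finger opening in m.
Only numpy, scipy, OpenCV 4.12 (cv2) and the standard library are available. Lean on these libraries where they do the work, as an engineer would, in place of code of your own. Each camera call takes 0.05 s, during which the arm holds its last target.

## Task

Close up the larger of the two bean caddies: lift its bolt by the black knob over the two bumps, slide it fully home into the staple on the caddy's front rim, let it drop and let go. Leave the smaller caddy's bolt as it is.

Things in the scene. Friction and masses are not known exactly. Their poses are not given: they have to be found in the camera images.
- large_knob (a point): Mid-height of the upright black knob (22 mm across, 36 mm tall, 126 mm above counter with bolt down) on the bolt of the LARGER caddy: fixed aluminium box 240 deep, 200 wide, 80 high, grey lid; left or right varies. x points along the bolt to the caddy's back, z up. The bolt: steel bar 183 x 18 x 10 mm on a plate 82 mm up, about 0.25 kg, cannot turn, slides with 1-2 N, drops when let go.
- large_bolt (a joint): Larger caddy's bolt slid to the front (-x of large_knob), m: 0 open, 0.050 home, its tip through the front rim's staple. Starts at 0-0.010. Under the knob a cross lug (12 mm along, 50 across, 10 high) is stopped by two upright-sided bumps astride the bar, 10 mm high and long: with the bolt down they stop it at 0.012; past 0.034 it can drop again.
- large_bolt_lift (a joint): How far the larger caddy's bolt is raised, m: 0 down on its plate, 0.010 level with the bumps' tops (it passes above that), 0.020 against the top of its three staples (39 mm high above the plate, 35 mm across). The knob's underside is 24 mm above the plate and the knob stays at least 15 mm clear of the staples along the bolt, nothing beside it.
- small_knob (a point): Mid-height of the knob on the like bolt of the SMALLER caddy (130 mm wide, otherwise the same), which is to be left alone. Same axes and height.

How it is judged:
On the way:
1. the larger caddy's bolt is raised to the height of the bumps (value of joint large_bolt_lift above 0.009 m), for 0.05 s.
At the end, for the whole second after the job is handed in: The larger caddy's bolt is slid home (at least 40 of its 50 mm), dropped back down on its plate past the bumps (within 4 mm), at rest; the smaller caddy's bolt is where it was (within 8 mm) (value of joint large_bolt above 0.04 m and value of joint large_bolt_lift below 0.004 m and velocity of joint large_bolt below 0.01 m/s and distance of small_knob from where it was at the start of the episode below 0.008 m); the robot touches nothing.
It fails at once if the smaller caddy's bolt is moved by more than 8 mm (distance of small_knob from where it was at the start of the episode above 0.008 m).
It also fails if it takes over 32 s, if anything falls off the work surface, if the arm or the gripper's body presses on something with over 40 N, if the wrist force passes 120 N, or if a joint passes its speed limit or range.

## Working session

There is one attempt and no reset: what is moved stays moved. The work goes in short steps, Python scripts to look and compute and a shell command to move; the robot and the scene stay as the last step left them, time stands still between calls to the robot, and variables do not carry over. Pictures are saved under pics/ and viewed, and the job is handed in when it is done.

```bash
mkdir -p pics; python3 - <<'E'
from plant import env
import cv2
o=env.get_obs();print(o)
for n in("side","top"):
    d=env.get_image(n);cv2.imwrite(f"pics/{n}0.png",d["pixels"][:,:,::-1])
    import numpy as np;np.savez(f"{n}0.npz",**d);print(d["mtx"],d["R"],d["t"])
E
```

```text
{'time': 0.0, 'joints': array([-1.22530077e+00,  3.79403393e-01,  1.73483040e+00, -2.98589142e-05,
        1.02848903e+00, -3.33463403e-02]), 'dq': array([ 0.00137827, -0.00097911, -0.00042079,  0.00071519,  0.00154758,
        0.00098747]), 'effort': array([ 4.04760685e-04, -7.63722897e+01, -4.34363401e+01,  6.51173922e-02,
        4.24961618e-02, -7.03001365e-05]), 'eef_pos': array([ 0.25870086, -0.64997005,  0.2021673 ]), 'tool_rot': array([ 9.82111820e-01,  1.88297776e-01, -1.00464905e-04, -5.56226007e-04]), 'ft_force': array([ 0.17708479, -0.21883524,  0.6694636 ]), 'moment': array([ 0.04711347, -0.02689196, -0.00480708]), 'gripper_width': 0.09134609811370792}
[[431.91769923   0.         248.66022295]
 [  0.         431.91769923 191.22883624]
 [  0.           0.           1.        ]] [[-0.90201188 -0.43163074  0.0083348 ]
 [-0.28916775  0.58973528 -0.75405193]
 [ 0.32055666 -0.68257396 -0.65676192]] [0.50144461 0.29011267 0.78711677]
[[358.12050325   0.         253.12439096]
 [  0.         358.12050325 189.07561522]
 [  0.           0.           1.        ]] [[-8.21349019e-03 -9.99964410e-01 -1.92789406e-03]
 [-9.87235637e-01  8.41556960e-03 -1.59043941e-01]
 [ 1.59054505e-01  5.96979870e-04 -9.87269623e-01]] [0.00193927 0.59704732 0.68176973]
```

View pics/side0.png

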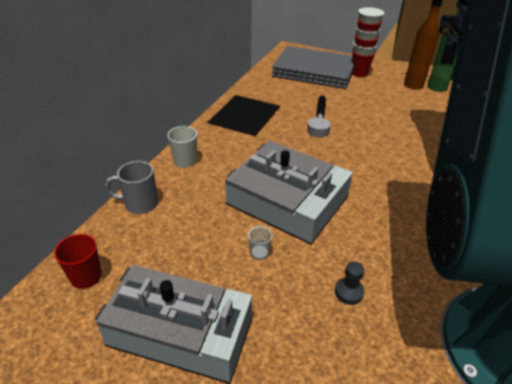

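View pics/top0.png

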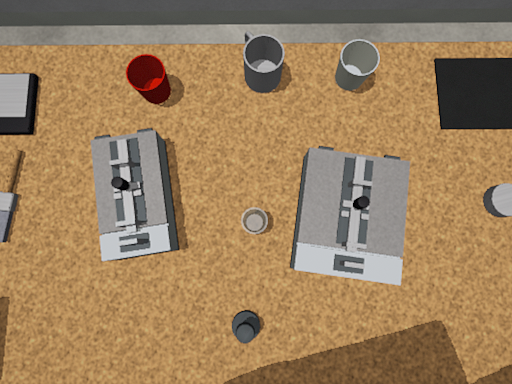

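Top view: the larger caddy is the right one, with its knob at about (361,203). The smaller is on the left, with its knob at about (121,184). I'll enlarge both views and measure.

```bash
cat > h.py <<'E'
import numpy as np,cv2
def ray(d,u,v,z):
    K,R,t=d["mtx"],d["R"],d["t"]; c=-R.T@t; w=R.T@np.linalg.inv(K)@[u,v,1]
    return c+w*(z-c[2])/w[2]
def dep(d,u,v):
    Z=d["z_map"][int(v),int(u)];return d["R"].T@(np.linalg.inv(d["mtx"])@[u,v,1]*Z-d["t"])
def proj(d,X):
    p=d["mtx"]@(d["R"]@np.array(X)+d["t"]);return p[:2]/p[2]
def crop(d,r,s,f):
    u0,v0,u1,v1=r;cv2.imwrite(f,cv2.resize(d["pixels"][v0:v1,u0:u1,::-1],None,fx=s,fy=s,interpolation=cv2.INTER_CUBIC))
E
python3 - <<'E'
from h import *
t=np.load("top0.npz");s=np.load("side0.npz")
crop(t,(285,140,420,290),4,"pics/topc.png");crop(s,(215,135,365,240),5,"pics/sidec.png")
E
```

```text
(no output)
```

View pics/topc.png

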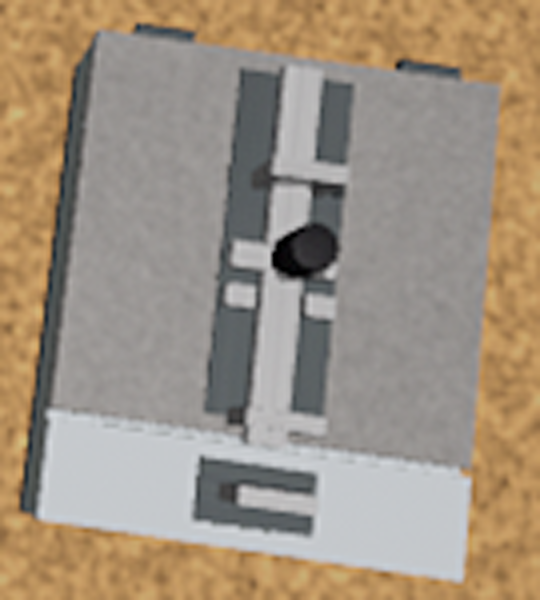

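View pics/sidec.png

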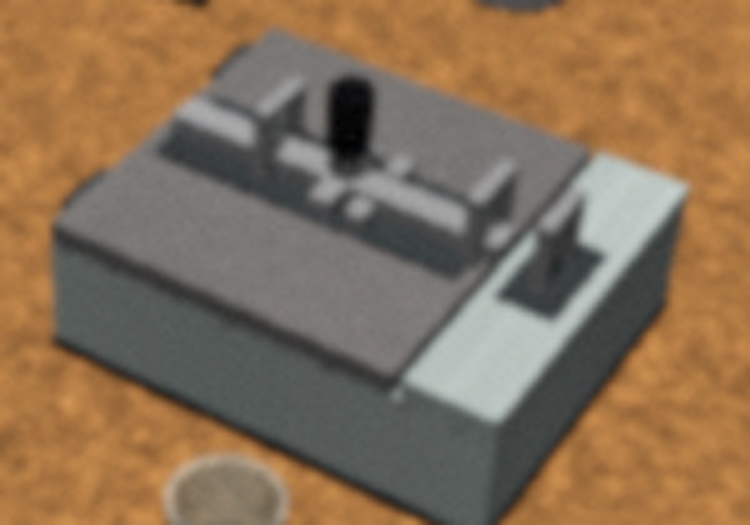

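```bash
python3 - <<'E'
from h import *
t=np.load("top0.npz");s=np.load("side0.npz")
T=lambda u,v,z:ray(t,285+u/4-.4,140+v/4-.4,z)
S=lambda u,v,z:ray(s,215+u/5-.4,135+v/5-.4,z)
print("knob top",T(314,243,.144),"base",T(291,258,.108))
print("side mid",S(350,118,.126),"top",S(351,85,.144))
b,f=T(303,68,.092),T(266,440,.092);print("bar",b,f,np.linalg.norm(b-f),np.degrees(np.arctan2(*(b-f)[[1,0]])))
l,r=T(40,520,.08),T(462,580,.08);print("front",l,r,np.linalg.norm(l-r),np.degrees(np.arctan2(*(l-r)[[1,0]])))
e=T(498,85,.08);print("right edge",e,r,np.linalg.norm(e-r),np.degrees(np.arctan2(*(e-r)[[1,0]])))
print("small", ray(t,121,183,.144))
for p in [(363,200),(364,201)]:print(dep(t,*p))
E
```

```text
knob top [ 0.55985451 -0.19596065  0.144     ] base [ 0.55749257 -0.19601462  0.108     ]
side mid [ 0.55468336 -0.19006163  0.126     ] top [ 0.55579939 -0.19103884  0.144     ]
bar [ 0.65193699 -0.21154444  0.092     ] [ 0.47431376 -0.18442115  0.092     ] 0.17968217868783598 -8.682072370670049
front [ 0.43805034 -0.07969118  0.08      ] [ 0.40912636 -0.27561349  0.08      ] 0.1980458213676869 81.60209183838592
right edge [ 0.64553608 -0.31070456  0.08      ] [ 0.40912636 -0.27561349  0.08      ] 0.23899987613146056 -8.442954940468297
small [0.59443578 0.23080079 0.144     ]
[ 0.5608866  -0.19681696  0.14076687]
[ 0.55894891 -0.1981139   0.14193891]
```

Box size (198 × 239 mm) and bar (180 mm) match the larger caddy. The knob is near (0.557, −0.195) with a yaw of −8.5°. Next I'll check for obstacles along the approach path.

```bash
python3 - <<'E'
from h import *
t=np.load("top0.npz");s=np.load("side0.npz")
for p in [(500,200),(505,200)]:print("top",dep(t,*p))
for n,p in dict(stack=(362,74),stacktop=(370,14),bottle=(415,84),scoop=(318,128),scooph=(321,100),note=(315,55),hob=(245,113)).items():print(n,dep(s,*p))
d=np.array([.557-.2587,-.196+.650]);print(d)
E
```

```text
top [ 0.57247839 -0.51436639  0.03088617]
top [ 0.57247851 -0.52521199  0.03017887]
stack [ 0.5439476  -0.94867131  0.0107987 ]
stacktop [ 0.55679004 -0.95344537  0.2247909 ]
bottle [ 0.35279558 -0.94262531  0.01681218]
scoop [ 0.56566004 -0.5004015   0.02729995]
scooph [ 0.6123094  -0.67009741  0.02485841]
note [ 0.73252561 -0.95250628  0.04572195]
hob [ 0.81807158 -0.52025989  0.00127674]
[0.2983 0.454 ]
```

```bash
python3 -m crank '[[[17,25,0],[0,0,-0.03]],[[33,50,0],[0,0,-0.06]],[[50,76,0],[0,0,-0.09]],[[66,101,0],[0,0,-0.12]],[[83,126,0],[0,0,-0.15]],[[99,151,0],[0,0,-0.18]],[[116,177,0],[0,0,-0.21]],[[132,202,0],[0,0,-0.24]],[[149,227,0],[0,0,-0.27]],[[166,252,0],[0,0,-0.3]],[[182,277,0],[0,0,-0.33]],[[199,303,0],[0,0,-0.36]],[[215,328,0],[0,0,-0.39]],[[232,353,0],[0,0,-0.42]],[[249,378,0],[0,0,-0.45]],[[265,404,0],[0,0,-0.48]],[[282,429,0],[0,0,-0.51]],[[298,454,0],[0,0,-0.527]],[[298,454,0],[0,0,-0.527]],[[298,454,0],[0,0,-0.527]]]' 1 20
python3 - <<'E'
from h import *
from plant import env
d=env.get_image("side");crop(d,(190,80,380,240),4,"pics/s1.png");np.savez("side1.npz",**d)
o=env.get_obs();p=o["eef_pos"];print(p,o["joints"])
E
```

```text
time: 1.77
eef_pos: [0.5572, -0.1953, 0.2025]
tool_rot: [0.997, -0.073, -0.0, -0.0]
ft_force: [-0.4, 0.1, 0.4]
gripper_width: 0.0912
[ 0.55670783 -0.19608491  0.20255141] [-3.78081566e-01  2.09154476e-01  1.96022482e+00 -1.47809451e-04
  9.72809346e-01  1.33960366e+00]
```

View pics/s1.png

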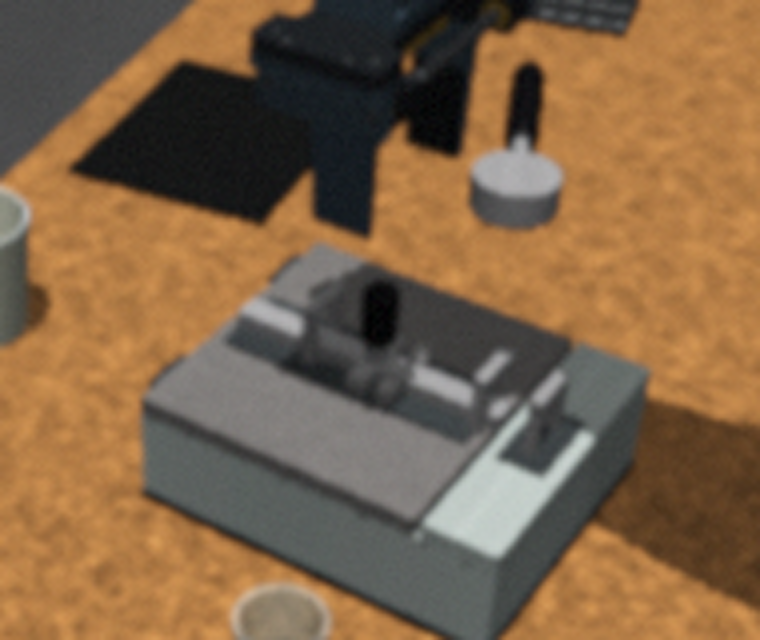

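Both fingers straddle the knob across the bolt: near tip at crop (343,225), far tip (437,145), knob at (380,312). I'll compare that with the projection.

```bash
python3 - <<'E'
from h import *
d=np.load("side1.npz")
print(ray(d,190+390/4-.4,80+185/4-.4,.1775), ray(d,190+380/4-.4,80+313/4-.4,.126))
print(((proj(d,(.557,-.196,.126))+.4-[190,80])*4), (proj(d,(.557,-.196,.1775))+.4-[190,80])*4)
E
python3 -m crank '[[[0,0,-15],[0,0,0]],[[0,0,-30],[0,0,0]],[[0,0,-45],[0,0,0]],[[0,0,-60],[0,0,0]],[[0,0,-74],[0,0,0]],[[0,0,-74],[0,0,0]],[[0,0,-74],[0,0,0]]]'
python3 - <<'E'
from h import *
from plant import env
d=env.get_image("side");crop(d,(190,80,380,240),4,"pics/s2.png")
E
```

```text
[ 0.57430339 -0.24580651  0.1775    ] [ 0.55519752 -0.19133549  0.126     ]
[380.12655615 307.93382543] [385.8325334  234.90419119]
time: 2.4
eef_pos: [0.556, -0.1971, 0.1285]
tool_rot: [0.997, -0.075, -0.001, -0.0]
ft_force: [0.2, -0.2, 0.6]
gripper_width: 0.0911
```

View pics/s2.png

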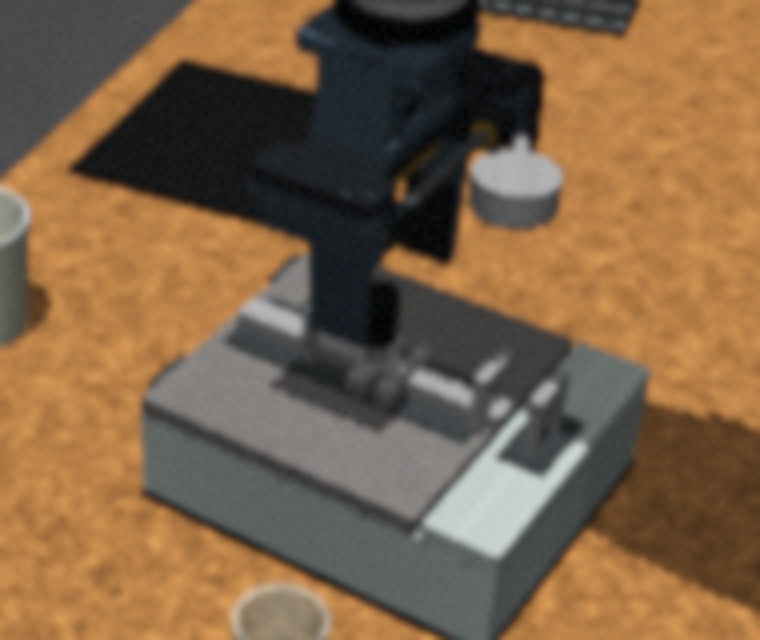

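The tips sit about 40 crop pixels higher than expected. I'll project the full finger model before closing.

```bash
python3 - <<'E'
from h import *
from scipy.spatial.transform import Rotation as Ro
from plant import env
o=env.get_obs();d=env.get_image("side");np.savez("side2.npz",**d)
R=Ro.from_quat(o["tool_rot"]).as_matrix();p=o["eef_pos"];print(p,o["joints"])
im=cv2.resize(d["pixels"][80:240,190:380,::-1],None,fx=4,fy=4,interpolation=cv2.INTER_CUBIC)
for sg,c in((1,(0,0,255)),(-1,(0,255,0))):
  for h in (.025,-.03):
    q=[p+R@np.array([x,sg*y,h]) for x,y in((-.016,.0457),(.016,.0457),(.016,.059),(-.016,.059))]
    pts=np.array([(proj(d,X)+.4-[190,80])*4 for X in q]).astype(np.int32);cv2.polylines(im,[pts],True,c,1)
    if h>0:print(sg,pts.tolist())
cv2.imwrite("pics/s2o.png",im)
t=env.get_image("top");np.savez("top2.npz",**t);crop(t,(285,140,420,290),4,"pics/t2.png")
E
```

```text
[ 0.55663139 -0.19709194  0.12924468] [-3.79769483e-01  3.09430861e-01  1.99151085e+00 -1.12756688e-05
  8.40766711e-01  1.34005644e+00]
1 [[439, 308], [394, 290], [405, 280], [450, 297]]
-1 [[362, 385], [315, 366], [303, 377], [350, 397]]
```

View pics/s2o.png

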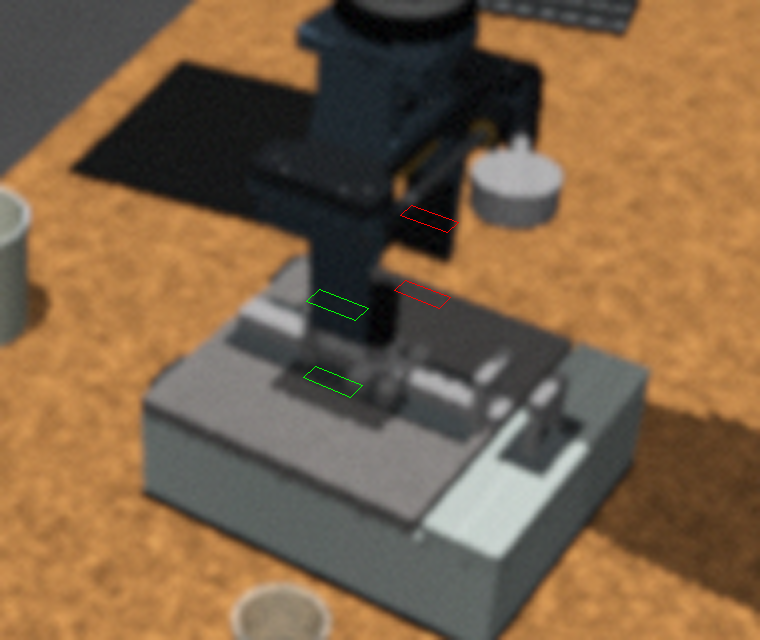

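View pics/t2.png

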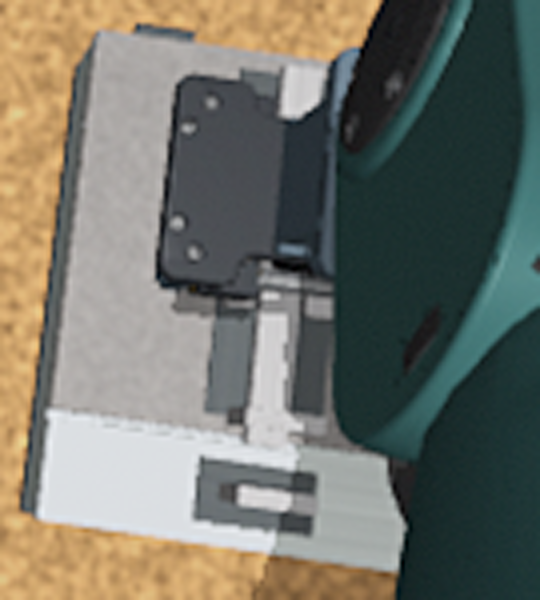

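```bash
python3 - <<'E'
from h import *
d=np.load("side2.npz")
for n,(u,v) in dict(nearlow=(335,325),nearmid=(335,290),nearup=(335,240),far=(435,240),far2=(435,225),knob=(384,310),knob2=(388,300),body=(330,180)).items():
  print(n,dep(d,round(190+u/4-.4),round(80+v/4-.4)))
t=np.load("top2.npz")
for u,v in((200,180),(230,200),(180,250)):print(dep(t,round(285+u/4),round(140+v/4)))
E
```

```text
nearlow [ 0.56402807 -0.14021789  0.14845086]
nearmid [ 0.56514061 -0.13999211  0.17298246]
nearup [ 0.55628956 -0.11343819  0.22362624]
far [ 0.54131272 -0.23709099  0.15252782]
far2 [ 0.54283366 -0.23881455  0.16234133]
knob [ 0.55006609 -0.18599819  0.13369856]
knob2 [ 0.54895311 -0.18868566  0.13802834]
body [ 0.5606951  -0.11461291  0.25812704]
[ 0.56736674 -0.12047221  0.26247371]
[ 0.56003715 -0.13014843  0.26246038]
[ 0.54283257 -0.11212279  0.26319417]
```

Laterally everything agrees, but the tips are about 28 mm higher than the stated 25 mm ahead of the TCP. The jaws may swing forward as they shut, so I'll close partway here, still clear of the knob, and look before lowering.

```bash
python3 -m crank '[[[0,0,0],[0,0,0]],[[0,0,0],[0,0,0]],[[0,0,0],[0,0,0]],[[0,0,0],[0,0,0]],[[0,0,0],[0,0,0]],[[0,0,0],[0,0,0]]]' -0.1 20
python3 - <<'E'
from h import *
from plant import env
d=env.get_image("side");crop(d,(190,80,380,240),4,"pics/s3.png");np.savez("side3.npz",**d)
for u,v in((345,330),(345,345),(350,310)):print(dep(d,round(190+u/4-.4),round(80+v/4-.4)))
E
```

```text
time: 3.05
eef_pos: [0.5569, -0.1964, 0.1289]
tool_rot: [0.997, -0.074, 0.0, 0.0]
ft_force: [0.8, -0.5, -0.4]
gripper_width: 0.0538
[ 0.58870931 -0.22493022  0.07971752]
[ 0.5786955  -0.20011876  0.087765  ]
[ 0.5615012  -0.15723547  0.14906931]
```

View pics/s3.png

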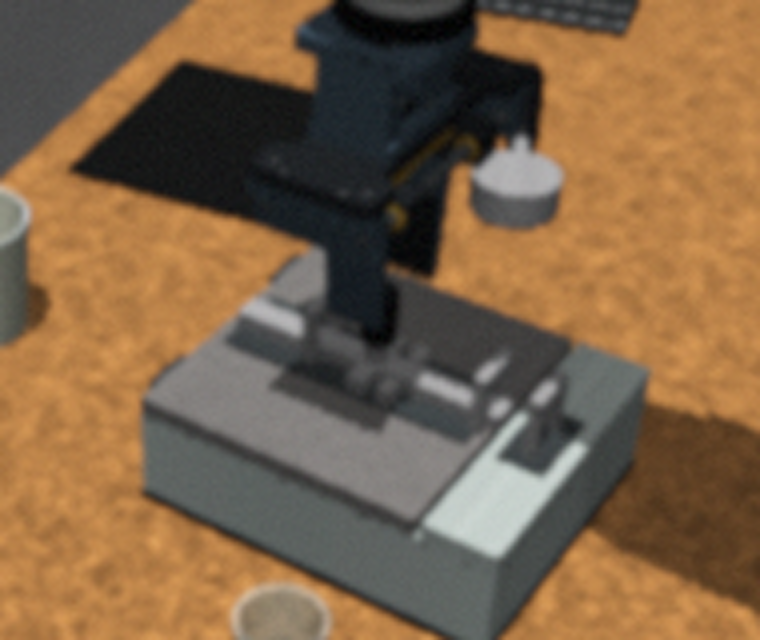

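The fingers close in parallel and don't advance: near tip at crop (355,328), height about 0.137. So the tips really are higher than stated. I'll lower in two steps, checking force and picture.

```bash
python3 -m crank '[[[0,0,-4],[0,0,0]],[[0,0,-8],[0,0,0]],[[0,0,-12],[0,0,0]],[[0,0,-16],[0,0,0]],[[0,0,-16],[0,0,0]]]'
python3 - <<'E'
from h import *
from plant import env
d=env.get_image("side");crop(d,(240,100,340,200),6,"pics/s4.png");np.savez("side4.npz",**d)
print(env.get_obs()["ft_force"])
E
```

```text
time: 3.52
eef_pos: [0.5563, -0.1962, 0.1117]
tool_rot: [0.997, -0.074, -0.001, -0.0]
ft_force: [-0.3, 0.3, 0.1]
gripper_width: 0.0407
[-0.07162251  0.61348618  0.0536823 ]
```

View pics/s4.png

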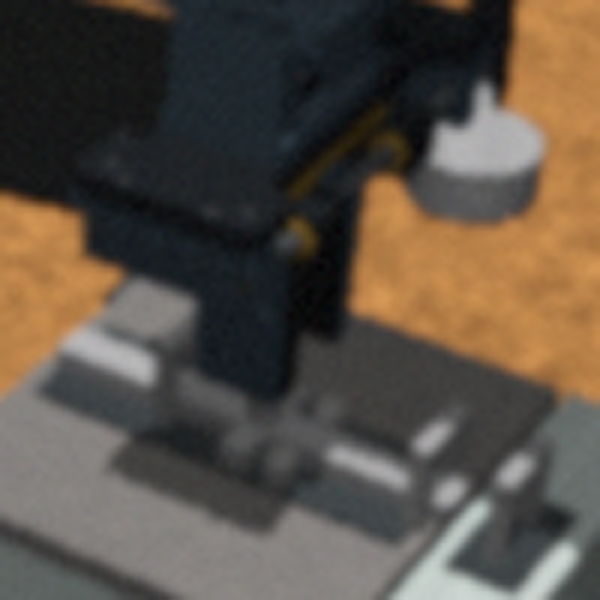

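```bash
python3 - <<'E'
from h import *
d=np.load("side4.npz")
for u in (220,240,255):
  for v in (340,352,364,370,376,382,388,394,400,410):
    print(u,v,dep(d,round(240+u/6-.4),round(100+v/6-.4)).round(3))
E
```

```text
220 340 [ 0.567 -0.166  0.144]
220 352 [ 0.567 -0.165  0.139]
220 364 [ 0.567 -0.167  0.132]
220 370 [ 0.567 -0.167  0.13 ]
220 376 [ 0.567 -0.168  0.126]
220 382 [ 0.566 -0.166  0.124]
220 388 [ 0.582 -0.207  0.088]
220 394 [ 0.579 -0.2    0.091]
220 400 [ 0.579 -0.2    0.088]
220 410 [ 0.575 -0.191  0.089]
240 340 [ 0.556 -0.162  0.15 ]
240 352 [ 0.556 -0.164  0.144]
240 364 [ 0.556 -0.163  0.139]
240 370 [ 0.556 -0.164  0.135]
240 376 [ 0.556 -0.164  0.132]
240 382 [ 0.555 -0.163  0.13 ]
240 388 [ 0.555 -0.162  0.128]
240 394 [ 0.556 -0.167  0.122]
240 400 [ 0.569 -0.202  0.09 ]
240 410 [ 0.567 -0.197  0.088]
255 340 [ 0.55  -0.159  0.154]
255 352 [ 0.551 -0.162  0.147]
255 364 [ 0.55  -0.16   0.142]
255 370 [ 0.551 -0.163  0.137]
255 376 [ 0.551 -0.164  0.134]
255 382 [ 0.55  -0.162  0.132]
255 388 [ 0.55  -0.162  0.13 ]
255 394 [ 0.551 -0.166  0.124]
255 400 [ 0.551 -0.167  0.12 ]
255 410 [ 0.559 -0.188  0.097]
```

Depth puts the tip at 0.121, with both the bar and the lug near 0.09. Another 13 mm is safe and brings the tips to the knob's lower end. Then I grip.

```bash
python3 -m crank '[[[0,0,-4],[0,0,0]],[[0,0,-8],[0,0,0]],[[0,0,-13],[0,0,0]],[[0,0,-13],[0,0,0]]]'; python3 -m crank '[[[0,0,0],[0,0,0]],[[0,0,0],[0,0,0]],[[0,0,0],[0,0,0]],[[0,0,0],[0,0,0]],[[0,0,0],[0,0,0]],[[0,0,0],[0,0,0]]]' -1 25
python3 - <<'E'
from h import *
from plant import env
d=env.get_image("side");crop(d,(240,100,340,200),6,"pics/s5.png")
print(env.get_obs()["ft_force"],env.get_obs()["gripper_width"])
E
```

```text
time: 3.9
eef_pos: [0.5563, -0.1962, 0.0987]
tool_rot: [0.997, -0.074, -0.001, -0.0]
ft_force: [0.2, -0.2, -0.0]
gripper_width: 0.0411
time: 4.4
eef_pos: [0.557, -0.1971, 0.1001]
tool_rot: [0.997, -0.074, 0.0, 0.001]
ft_force: [-0.4, -6.0, -2.2]
gripper_width: 0.0212
[-0.65427233 -5.28782257 -1.42348984] 0.021703896010683663
```

View pics/s5.png

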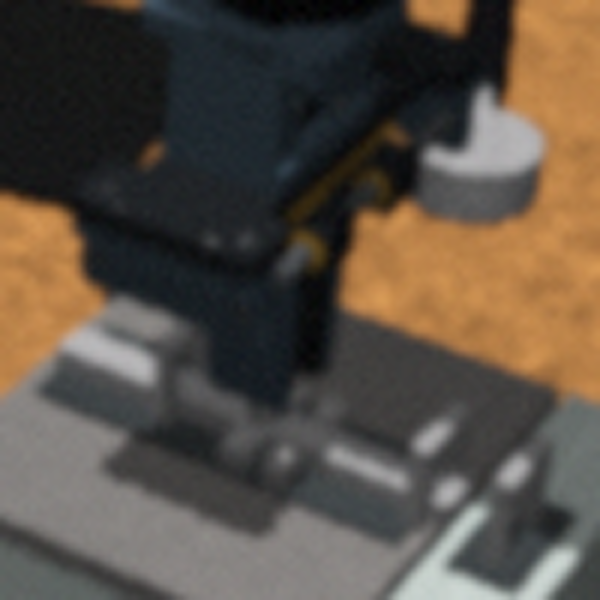

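The grip closed at 21–22 mm, the knob's width, with the fingers around it near crop (270,400). There is a small sideways load of −5 to −6 N in y, so I'll shift about 1 mm that way while lifting 15 mm.

```bash
python3 -m crank '[[[0,-1,0],[0,0,0]],[[0,-1,4],[0,0,0]],[[0,-1,8],[0,0,0]],[[0,-1,12],[0,0,0]],[[0,-1,15],[0,0,0]],[[0,-1,15],[0,0,0]],[[0,-1,15],[0,0,0]]]' -1 40
python3 - <<'E'
from h import *
from plant import env
d=env.get_image("side");crop(d,(240,100,340,200),6,"pics/s6.png");print(env.get_obs()["ft_force"])
E
```

```text
time: 5.03
eef_pos: [0.5571, -0.1972, 0.1151]
tool_rot: [0.997, -0.074, 0.0, -0.0]
ft_force: [0.8, 4.7, -3.4]
gripper_width: 0.0214
[ 1.67140313  4.53299095 -3.87245791]
```

View pics/s6.png

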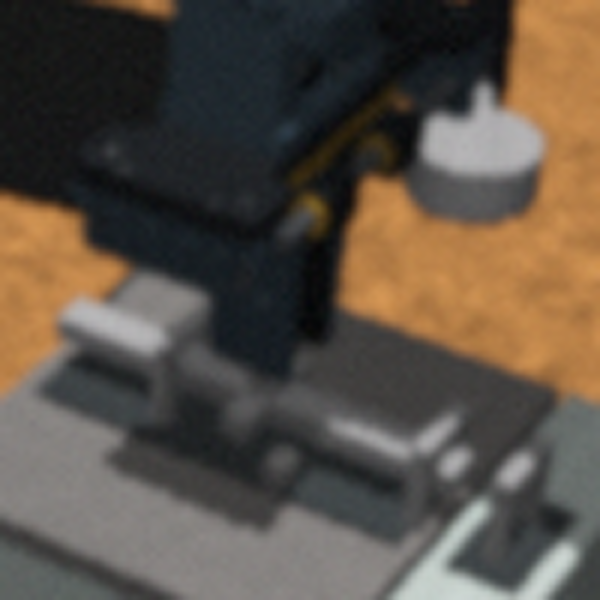

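The bolt is clearly lifted: its bar is well off the plate and the lug is above the bump at (283,460). Now I slide it along (−0.989, 0.148).

```bash
python3 -m crank '[[[-4,1,0],[0,0,0]],[[-8,1.6,0],[0,0,0]],[[-12,2.2,0],[0,0,0]],[[-16,2.8,0],[0,0,0]],[[-20,3.4,0],[0,0,0]],[[-24,4,0],[0,0,0]],[[-28,4.6,0],[0,0,0]],[[-32,5.2,0],[0,0,0]],[[-36,5.8,0],[0,0,0]],[[-40,6.4,0],[0,0,0]],[[-40,6.4,0],[0,0,0]],[[-40,6.4,0],[0,0,0]]]'
python3 - <<'E'
from h import *
from plant import env
d=env.get_image("side");crop(d,(240,100,340,200),6,"pics/s7.png");print(env.get_obs()["ft_force"])
E
```

```text
time: 6.08
eef_pos: [0.5165, -0.191, 0.1148]
tool_rot: [0.997, -0.074, -0.0, 0.0]
ft_force: [-1.2, -1.3, -3.2]
gripper_width: 0.0211
[-1.31743903 -1.21771438 -3.93136592]
```

View pics/s7.png

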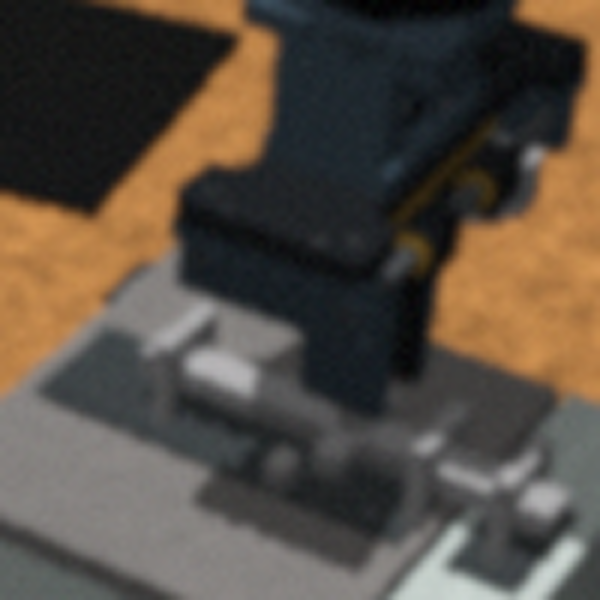

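It slid 40 mm with no stop felt yet, and the tip is through the front staple at (545,505). I'll creep until the stop shows in the force.

```bash
python3 -m crank '[[[-1,0.15,0],[0,0,0]],[[-2,0.3,0],[0,0,0]],[[-2,0.3,0],[0,0,0]]]';python3 -m crank '[[[-1,0.15,0],[0,0,0]],[[-2,0.3,0],[0,0,0]],[[-2,0.3,0],[0,0,0]]]'
```

```text
time: 6.38
eef_pos: [0.5149, -0.1907, 0.1149]
tool_rot: [0.997, -0.074, 0.0, 0.0]
ft_force: [0.2, -1.8, -3.6]
gripper_width: 0.0213
time: 6.63
eef_pos: [0.5127, -0.1904, 0.1148]
tool_rot: [0.997, -0.074, -0.0, 0.0]
ft_force: [-0.3, -1.7, -4.0]
gripper_width: 0.0208
```

```bash
python3 -m crank '[[[-1,0.15,0],[0,0,0]],[[-1.5,0.2,0],[0,0,0]],[[-1.5,0.2,0],[0,0,0]]]';python3 -m crank '[[[-1,0.15,0],[0,0,0]],[[-1.5,0.2,0],[0,0,0]],[[-1.5,0.2,0],[0,0,0]]]'
```

```text
time: 6.88
eef_pos: [0.5112, -0.1902, 0.1148]
tool_rot: [0.997, -0.074, -0.0, 0.0]
ft_force: [-0.9, -1.7, -4.2]
gripper_width: 0.0211
time: 7.13
eef_pos: [0.5107, -0.1901, 0.1152]
tool_rot: [0.997, -0.074, 0.001, 0.0]
ft_force: [4.7, -0.3, -3.0]
gripper_width: 0.0213
```

The stop is felt (+5 N in x) after about 47 mm of slide. Now I lower the bolt onto its plate and release.

```bash
python3 -m crank '[[[0.6,0,-4],[0,0,0]],[[0.6,0,-8],[0,0,0]],[[0.6,0,-12],[0,0,0]],[[0.6,0,-14],[0,0,0]],[[0.6,0,-14],[0,0,0]]]'
python3 -m crank '[[[0,0,0],[0,0,0]],[[0,0,0],[0,0,0]],[[0,0,0],[0,0,0]],[[0,0,0],[0,0,0]],[[0,0,0],[0,0,0]],[[0,0,0],[0,0,0]]]' 0.2
python3 -m crank '[[[0,0,6],[0,0,0]],[[0,0,15],[0,0,0]],[[0,0,30],[0,0,0]],[[0,0,50],[0,0,0]],[[0,0,80],[0,0,0]],[[0,0,110],[0,0,0]],[[0,0,130],[0,0,0]],[[0,0,130],[0,0,0]]]'
python3 -m crank '[[[0,-30,0],[0,0,0]],[[0,-60,0],[0,0,0]],[[0,-90,0],[0,0,0]],[[0,-120,0],[0,0,0]],[[0,-150,0],[0,0,0]],[[0,-180,0],[0,0,0]],[[0,-210,0],[0,0,0]],[[0,-240,0],[0,0,0]],[[0,-270,0],[0,0,0]],[[0,-300,0],[0,0,0]],[[0,-300,0],[0,0,0]],[[0,-300,0],[0,0,0]]]'
python3 - <<'E'
from h import *
from plant import env
d=env.get_image("side");crop(d,(215,135,365,240),5,"pics/s8.png");np.savez("side8.npz",**d)
d=env.get_image("top");crop(d,(285,140,420,290),4,"pics/t8.png");np.savez("top8.npz",**d);crop(d,(0,0,512,384),1,"pics/t8f.png")
E
```

```text
time: 7.55
eef_pos: [0.5107, -0.1901, 0.1003]
tool_rot: [0.997, -0.074, 0.0, 0.0]
ft_force: [4.9, -2.4, -3.0]
gripper_width: 0.0212
time: 8.05
eef_pos: [0.5104, -0.1899, 0.1009]
tool_rot: [0.997, -0.074, -0.0, -0.0]
ft_force: [-0.3, -0.5, 0.8]
gripper_width: 0.054
time: 8.72
eef_pos: [0.5126, -0.1909, 0.2363]
tool_rot: [0.997, -0.074, 0.003, 0.001]
ft_force: [1.2, 0.3, 0.5]
gripper_width: 0.0547
time: 9.72
eef_pos: [0.51, -0.4909, 0.2305]
tool_rot: [0.997, -0.075, -0.0, -0.0]
ft_force: [-0.1, -0.2, 0.5]
gripper_width: 0.0549
```

View pics/s8.png

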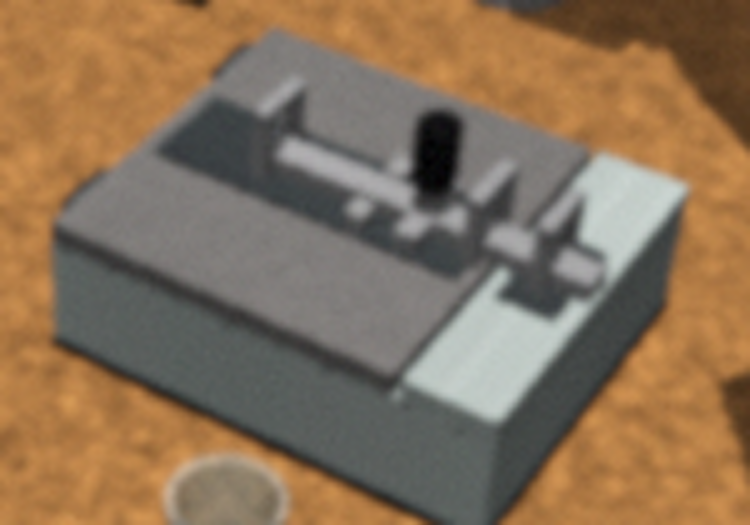

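View pics/t8.png

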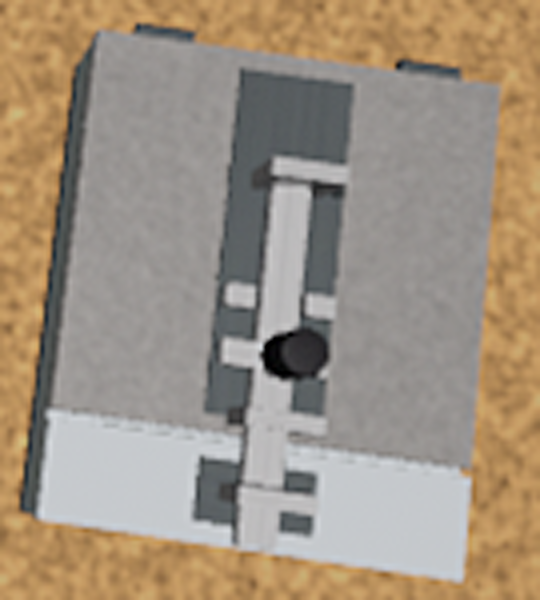

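View pics/t8f.png

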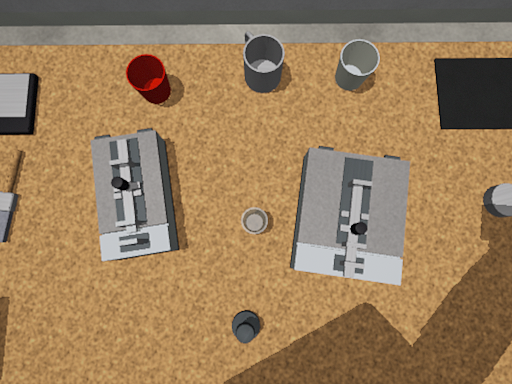

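The bolt lies through the front staple with the lug past the bumps: lug at top crop (235,352), bumps at (240,295). The small caddy's knob is still at (121,184). A quick height check, then I hand in.

```bash
python3 - <<'E'
from h import *
a=np.load("side0.npz");d=np.load("side8.npz");t=np.load("top8.npz");t0=np.load("top0.npz")
S=lambda u,v,z:ray(d,215+u/5-.4,135+v/5-.4,z)
print("slide if down",S(437,153,.126)-S(350,118,.126))
# two-view height of knob top: before and after
T=lambda u,v,z:ray(t,285+u/4-.4,140+v/4-.4,z)
print("top view", T(303,351,.144)-T(314,243,.144))
print("lug depth z",[dep(t,285+235/4,140+352/4)[2], dep(t,285+240/4,140+295/4)[2]])
for u,v in((298,349),(306,352),(302,346)):print("knob top",dep(t,285+u/4,140+v/4))
print("small diff",np.abs(t["pixels"][130:260,90:180].astype(int)-t0["pixels"][130:260,90:180]).mean())
from plant import env
o=env.get_obs();print(o["ft_force"]);env.finish_job()
E
```

```text
slide if down [-0.04597795  0.00727771  0.        ]
top view [-0.04712556  0.00745675  0.        ]
lug depth z [np.float64(0.09059588184042376), np.float64(0.09062000521244892)]
knob top [ 0.51304814 -0.18781295  0.14137311]
knob top [ 0.51170552 -0.1911351   0.14165885]
knob top [ 0.51444709 -0.19025661  0.13925043]
small diff 0.7418803418803419
[-0.49689297 -0.44996248 -0.74270798]
the job is handed in; nothing more can be done
```

The larger caddy (the right one, at about y = −0.2) is bolted shut, and the job was handed in at about 10 s of the 32 s allowed. I gripped its knob across the bolt, lifted it 15 mm and slid it about 47 mm until it met the end stop. I then lowered it onto its plate, let go and moved the arm clear.

**Slide:** Both cameras show the knob moved about 47 mm forward, with the tip through the front staple and the lug past the bumps.

**Drop:** The lug and the bump tops read the same height, about 0.0906 m. The knob top is back at its starting height, so the bolt is down.

**Smaller caddy:** It looks unchanged in the top view, with only image noise as a difference.

**Contact:** Nothing was touching the robot at the end. The contact force was about 1 N, within sensor noise.

**Disagreement:** The fingertips appeared about 33 mm higher in the pictures than the reported TCP height and the stated 25 mm tip offset imply. I went by the camera depth for the grasp height, and the grasp and lift worked as the pictures predicted.

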